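# Hold a post-mounted lens up to the inspection camera

## Task

Take hold of the larger of the two round post-mounted lenses by its rim without touching the glass, and draw it straight up out of its post holder on the breadboard. Hold it in the air in front of the inspection camera, its centre on the camera's line of sight 120 mm ahead of the camera's front glass, lens face square to that (downward-sloping) line of sight, its post underneath and not rolled to either side as the camera sees it. Finish while still holding it there, motionless; leave the small lens and the square filter in their holders and do not knock the camera.

Things in the scene. Friction and masses are not known exactly. Their poses are not given: they have to be found in the camera images.
- lens_big_centre (a point): Centre of the larger round lens: black ring 44 mm across, 12 mm thick, with glass in it and a 20 mm tall flat on its left and right edges (46 mm across the flats, along y; pinch these from above), on a steel post. x: lens axis (both faces alike, either may face the camera), z: up the post. Starts 112 mm above the table, turned up to 0.5 rad on the breadboard. 0.1 to 0.2 kg.
- lens_big_foot (a point): Foot of the larger lens's post, 94 mm below the lens centre. The post is 12 mm in diameter and 75 mm long, and at first stands loose (not clamped) and 45 mm deep in one of the three post holders. Axes as for the lens.
- lens_big_glass: Glass of the larger lens, 34 mm in diameter, 4 mm thick, recessed 4 mm in its ring from either face; same centre and axes as the lens. Not to be touched.
- lens_small_centre (a point): Centre of the smaller round lens, to be left alone: the same post with a black ring 28 mm across, 31 mm across its flats, centre about 104 mm above the table. Axes as for the larger lens.
- filter_centre (a point): Centre of the square filter holder, to be left alone: the same post with a black plate 40 x 40 x 10 mm with an amber window, centre about 113 mm above the table; x is normal to the plate, z up.
- breadboard: Fixed dark board 250 x 350 x 13 mm (x, y, z), origin under its centre. Three aluminium post holders (25 mm across, 15 mm bore, rims 63 mm above the table) at board x, y = (-50,-110), (50,0), (-50,110) mm hold the three mounts in any order. Also an empty holder at (90,125) and a black stage, 45 mm tall, at (90,-125).
- camera_front (a point): Centre of the inspection camera's front glass: grey 50 mm box with a black barrel 38 mm across, 40 mm long, on a steel column 24 mm across and 352 mm tall, left of the board. Height, tilt and direction differ per run, then stay (stiff joints). x points into the camera along its line of sight (away from what it sees), z is the camera's up.
- view (a point): The point in the air for the lens centre: on the line of sight, 120 mm ahead of the camera's front glass, 150 to 265 mm above the table. x: along the line of sight into the camera (rising towards the camera by 0.2 to 0.4 rad), z: the camera's up. At the end the lens's x lies along this x (either way round), its z along this z.
Mind the look-alikes: they are no part of the job. Leave any yellow look-alike of the part that bears lens_big_centre alone.

How it is judged (in metres and radians):
On the way:
1. the larger lens has been drawn up clear of its post holder, gripped by the fingers (height (world z) of lens_big_centre above 0.16 m and contact force between lens_big and the fingers above 1 N and contact force between lens_big and breadboard below 0.1 N), for 0.1 s.
At the end, for the whole second after the job is handed in: The larger lens is held by the fingers alone, still, its centre within 20 mm along and 15 mm across the line of sight of the point 120 mm ahead of the camera, axis and post within 0.2 rad of the camera's axes, post down; the small lens and filter within 15 mm of their starts (x of lens_big_centre in the frame of view between -0.02 and 0.02 m and y of lens_big_centre in the frame of view between -0.015 and 0.015 m and z of lens_big_centre in the frame of view between -0.015 and 0.015 m and angle between the x axis of lens_big_centre and the x axis of view, either way round below 0.2 rad and angle between the z axis of lens_big_centre and the z axis of view, either way round below 0.2 rad and angle between lens_big_centre's own z axis and vertical below 0.7 rad and contact force between lens_big and the fingers above 1 N and contact force between lens_big and breadboard below 0.1 N and contact force between lens_big and camera_stand below 0.1 N and contact force between lens_big and lens_small below 0.1 N and contact force between lens_big and filter_holder below 0.1 N and linear speed of lens_big below 0.02 m/s and angular speed of lens_big below 0.15 rad/s and distance of each of lens_small_centre, filter_centre from where it was at the start of the episode below 0.015 m); the arm keeps its last pose, push and grip.
It fails at once if the glass of the lens is touched with more than 0.5 N (contact force between lens_big_glass and the fingers above 0.5 N).
It fails at once if the small lens is shifted by more than 15 mm (distance of lens_small_centre from where it was at the start of the episode above 0.015 m).
It fails at once if the square filter is shifted by more than 15 mm (distance of filter_centre from where it was at the start of the episode above 0.015 m).
It fails at once if the camera is knocked out of place by more than 10 mm (distance of camera_front from where it was at the start of the episode above 0.01 m).
It also fails if it takes over 35 s, if anything falls off the work surface, if the arm or the gripper's body presses on something with over 40 N, if the wrist force passes 120 N, or if a joint passes its speed limit or range.

## Robot

A 6-joint arm with a two-finger parallel gripper is mounted at the origin on the work surface. World frame = base frame: x ahead of the robot, y to its left, z up, the work surface at z = 0. Lengths are in m, angles in degrees, forces in N, time in s.
With the tool pointing down it reaches from about 0.3 to 0.75 m from the base axis. Payload 8.5 kg.
Tool frame: the origin (TCP) lies between the finger pads; the fingertips stand 17 mm ahead of it and the grasp point (between the pads) lies 2 mm behind it; z points along the fingers, y is the direction in which the jaws open and shut (so a half turn about z gives the same grasp; the last joint's range is limited). The gripper opens to 85 mm and grips with 20 to 120 N. Pads are 22 mm wide; open, the fingers measure 114 mm over their backs; the gripper's body (76 mm by 85 mm) begins 54 mm behind the grasp point. The pads swing forward as they close: fully open they stand 13 mm farther back than shut.
Start: joints at [-80.289, 21.807, 74.336, -0, 83.858, -12.336], TCP at [0.206, -0.51, 0.248] pointing down, gripper open.
Joint ranges: [-178.18, 178.18], [-50.72, 133.34], [12.68, 142.11], [-81.47, 261.47], [9.98, 163.14], [-165.26, 165.26]. Speed limits (degrees/s): [136.94, 136.94, 180, 180, 180, 180].

## Interface

Orientations are given as a 3x3 rotation matrix whose columns are the frame's x, y, z axes.
In Python, from rig import readout, eyes, env gives the robot as it stands.
- The arm moves only by the tool arm_command, never from a script. Its argument "rows" is text: rows parted by semicolons, each of 7 numbers parted by spaces: the closure, from 0 (fully open) to 1 (shut), then the shift along the tool's x, y, z in mm, then the turn, a rotation vector about the tool's x, y, z in degrees. In form: grip dx dy dz rx ry rz; .... A call has 1 to 5 rows; each row shifts and turns the commanded pose from where the row before left it, along the tool's axes as they then stand; what a row does not reach is not made up. A row lasts 1/12 s, in which the tool goes at most 41.7 mm and 7.16 degrees, less where a joint would pass 70% of its speed; a pose out of reach is approached as far as the arm can. A call with a gripper value outside its range is refused whole. The fingers move at their own pace and stop on an object; "squeeze" is the grip in N (left out, the last holds). Time passes only in rows, so rows that do not move let the fingers close. It gives the time, the measured TCP pose, the force and the opening at its end, in the units of the state.
- readout.observe(): the state, without advancing time (a new reading comes with each control period).
- eyes.get_image(name): name is "side" or "top" or "wrist"; returns the picture (480x640x3 uint8, red, green, blue); there is no depth.
- eyes.camera_model(name): a dict with "mtx" (3x3 intrinsics, pixels), "view" (4x4, takes a point from world to camera coordinates). Camera axes: x right, y up, looking along -z (the intrinsics and any distortion apply to the point x, -y, -z); pixel columns grow to the right and rows downward; lengths in m; the calibration is good to about 2 mm. A picture is of the moment at which its call begins: read the wrist's pose just before it. camera_model takes no time and is no camera call; for the wrist camera it gives the pose at the moment of the call.
- env.close_job(): hands the job in, once; it reports no verdict.
The state is a dict: "time_s": time; "q": joint angles; "qvel": joint speeds; "joint_efforts": joint torques, N m; "position": TCP position; "tool_rot": TCP orientation; "ft_force": force on the tool from outside, world axes, zero at the start; "wrist_torque": the same for the moment, N m; "grip_width": finger opening in m.
Only numpy, scipy, OpenCV 4.12 (cv2) and the standard library are available. Lean on these libraries where they do the work, as an engineer would, in place of code of your own. Each camera call takes 0.05 s, during which the arm holds its last target. There are 200 camera calls.

## Working session

There is one attempt and no reset: what is moved stays moved. The work goes in short steps, Python scripts to look and compute and a tool call to move; the robot and the scene stay as the last step left them, time stands still between calls to the robot, and variables do not carry over. Pictures are saved under pics/ and viewed, about 8 in all and at most 12, crops included, and the job is handed in when it is done.

Besides the shell and the picture viewer there is one more tool, called after "Emit:" by a JSON object that holds its "op" and its "data", one argument or row to a line. arm_command: Moves the arm, as the interface text tells. Its arguments: {"type":"object","properties":{"rows":{"type":"string"},"squeeze":{"type":"number"}},"required":["rows"]}

```bash
mkdir -p pics; ls
python3 - <<'E'
from rig import readout, eyes, env
import cv2,numpy as np
s=readout.observe();print(s['time_s'],s['position'],s['grip_width'])
for n in('side','top'):
    im=eyes.get_image(n);cv2.imwrite(f'pics/{n}0.png',im[:,:,::-1]);m=eyes.camera_model(n);print(n,m['mtx'],np.round(m['view'],4),[k for k in m])
E
```

```text
pics
0.0 [ 0.20641047 -0.50950935  0.24769291] 0.085207742817681
side [[527.71305607   0.         310.89846165]
 [  0.         527.71305607 233.96824623]
 [  0.           0.           1.        ]] [[ 9.7830e-01 -2.0720e-01 -1.1000e-03 -4.7570e-01]
 [ 1.4360e-01  6.7450e-01  7.2410e-01 -1.2490e-01]
 [-1.4930e-01 -7.0860e-01  6.8970e-01 -1.2739e+00]
 [ 0.0000e+00  0.0000e+00  0.0000e+00  1.0000e+00]] ['mtx', 'view']
top [[476.85823961   0.         315.46301184]
 [  0.         476.85823961 237.34061578]
 [  0.           0.           1.        ]] [[ 0.0076 -1.     -0.003  -0.0466]
 [ 0.9949  0.0073  0.1004 -0.4939]
 [-0.1003 -0.0038  0.9949 -1.2861]
 [ 0.      0.      0.      1.    ]] ['mtx', 'view']
```

View pics/side0.png

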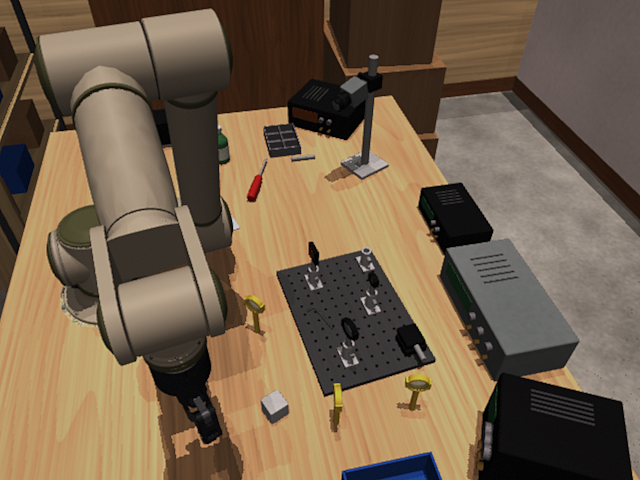

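View pics/top0.png

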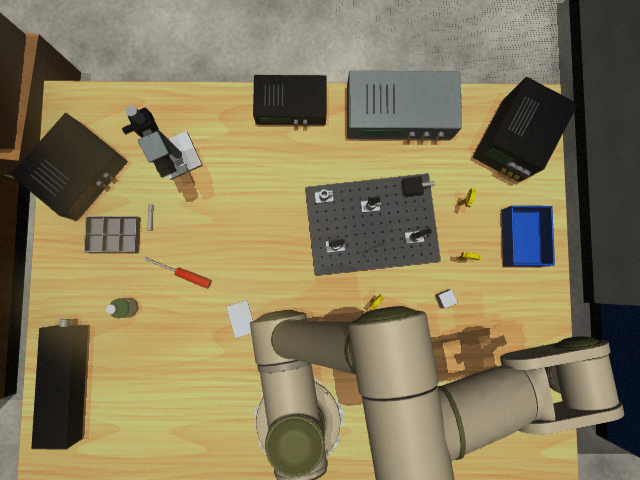

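The side view shows the robot at the left. The three mounts are at about (349,328), (373,280) and (313,253), with the inspection camera at (350,92). The top view shows the mounts at (415,236), (371,204) and (335,244), with the camera at (150,140). I'll enlarge these areas.

Run:
```python
import cv2,numpy as np
s=cv2.imread('pics/side0.png');t=cv2.imread('pics/top0.png')
f=lambda im,x,y,w,h,W,H:cv2.resize(im[y:y+h,x:x+w],(W,H),interpolation=cv2.INTER_CUBIC)
a=np.hstack([f(s,290,235,100,75*2,400,600),np.vstack([f(s,315,45,100,75,400,300),f(t,110,95,100,75,400,300)])])
cv2.imwrite('pics/z1.png',a)
cv2.imwrite('pics/z2.png',f(t,310,170,133,100,800,600))
```

```text
(no output)
```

View pics/z1.png

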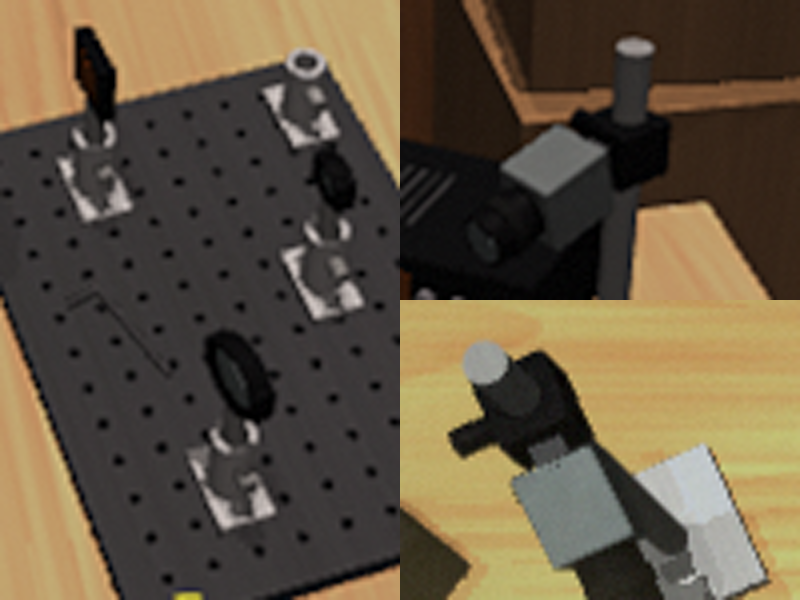

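View pics/z2.png

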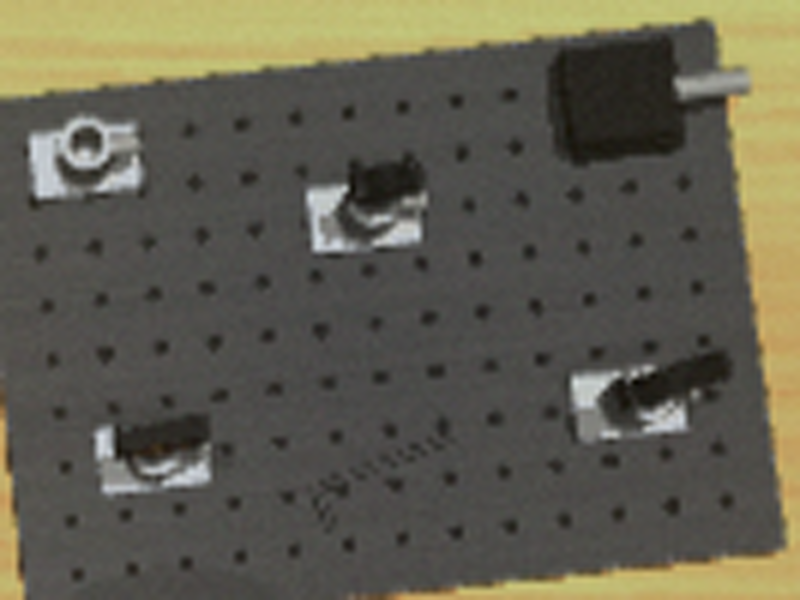

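The big lens is the front-right mount. Its centre is at about (349.5,329) in the side view and its strip runs (411,237)–(431,231) in the top view. I'll look closer at the inspection camera, brightened, and triangulate the lens.

```bash
cat > h.py <<'E'
import numpy as np,cv2
from rig import readout,eyes,env
def cam(n):
    m=eyes.camera_model(n);V=m['view'];return m['mtx'],V[:3,:3],V[:3,3]
def ray(n,p,c=None):
    K,R,t=c or cam(n);x=np.linalg.solve(K,[p[0],p[1],1]);d=R.T@np.array([x[0],-x[1],-x[2]]);return -R.T@t,d/np.linalg.norm(d)
def plane(n,p,z):
    o,d=ray(n,p);return o+d*(z-o[2])/d[2]
def tri(*nps):
    A=0;b=0
    rs=[ray(n,p) for n,p in nps]
    for o,d in rs:
        P=np.eye(3)-np.outer(d,d);A=A+P;b=b+P@o
    x=np.linalg.solve(A,b);return x,[np.linalg.norm((np.eye(3)-np.outer(d,d))@(x-o))*1e3 for o,d in rs]
def proj(n,X):
    K,R,t=cam(n);c=R@X+t;u=K@np.array([c[0],-c[1],-c[2]]);return u[:2]/u[2]
E
python3 - <<'E'
from h import *
np.set_printoptions(precision=4,suppress=True)
z=lambda x,y:(310+x/6.0,170+y/6.0)
print('ends',plane('top',z(607,400),.115),plane('top',z(727,364),.115))
print('tri',tri(('top',z(666,383)),('side',(349.5,328.7))))
print('rims',plane('side',(290+57/1,235+436/4),.063),'empty top',plane('top',z(87,142),.063),'side',plane('side',(290+305/4,235+62/4),.063))
s=cv2.imread('pics/side0.png');t=cv2.imread('pics/top0.png')
f=lambda im,x,y,w,h:cv2.resize(im[y:y+h,x:x+w],(400,600),interpolation=cv2.INTER_CUBIC)
a=np.hstack([f(s,325,60,50,75),f(t,140,120,50,75)])
a=(255*(a/255.)**.5).astype(np.uint8);cv2.imwrite('pics/z3.png',a)
E
```

```text
ends [ 0.4886 -0.288   0.115 ] [ 0.5044 -0.3393  0.115 ]
tri (array([ 0.4976, -0.3151,  0.1066]), [np.float64(0.6191466282807967), np.float64(0.6191466282807137)])
rims [ 0.4938 -0.3205  0.063 ] empty top [ 0.6087 -0.0665  0.063 ] side [ 0.6076 -0.0708  0.063 ]
```

View pics/z3.png

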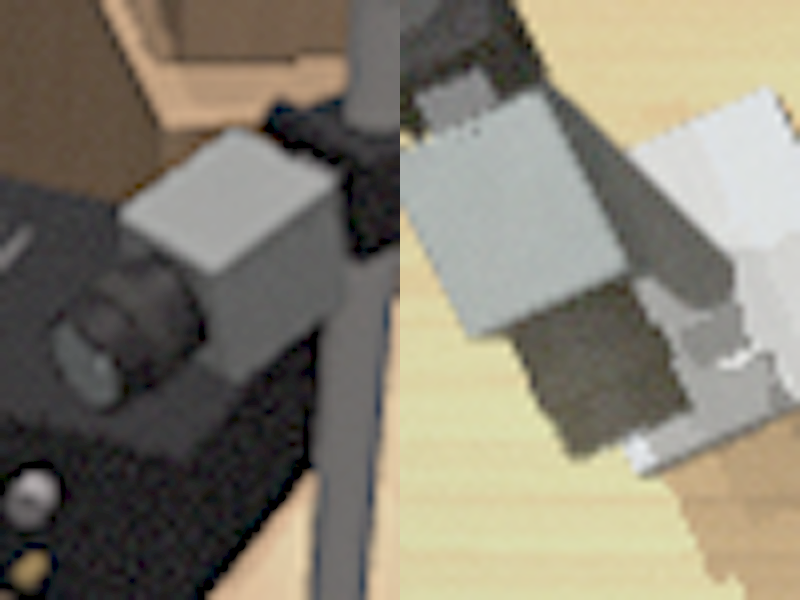

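The crop shows the camera box with its barrel. The side glass centre is at (336.2,106.5), and the four top-face corners are visible in both views. I'll triangulate them.

```bash
cat > camest.py <<'E'
from h import *
np.set_printoptions(precision=4,suppress=True)
S=lambda x,y:(325+x/8-.5+.06,60+y/8-.5+.06)
T=[(149,161.5),(168.4,153.8),(158,131.3),(138,140)]
D=[(120,215),(215,272),(340,185),(238,128)]
C=[]
for t,d in zip(T,D):
    x,e=tri(('top',t),('side',S(*d)));C.append(x);print(x,e[0])
FL,FR,BR,BL=C
print([np.linalg.norm(a-b) for a,b in((FL,FR),(FR,BR),(BR,BL),(BL,FL))])
back=(BR+BL-FR-FL)/2;x=back/np.linalg.norm(back)
lat=np.array([FL-FR,BL-BR]).mean(0);print('x',x,'slope',np.arcsin(x[2]),'yaw',np.degrees(np.arctan2(x[1],x[0])),'lat yaw',np.degrees(np.arctan2(*lat[[1,0]]))-90,lat)
yaw=np.arctan2(x[1],x[0]);up=np.cross(x,[-np.sin(yaw),np.cos(yaw),0]);
fm=(FL+FR)/2;tc=np.mean(C,0)
print('up',up,'front glass est',tc-x*(.025+.04)-up*.025, fm-x*.04-up*.025)
g=S(90,372);o,d=ray('side',g);print('glass proj', proj('side',tc-x*.065-up*.025),g)
E
python3 camest.py
```

```text
[0.6358 0.3312 0.2821] 0.843728512010894
[0.6555 0.2884 0.2815] 0.6678184860831611
[0.7026 0.3086 0.2968] 0.8876962551913016
[0.6808 0.3519 0.2981] 0.2906965184237214
[np.float64(0.04716481240259598), np.float64(0.05348526905644902), np.float64(0.04850510761748087), np.float64(0.05202593221312033)]
x [0.8725 0.3879 0.2972] slope 0.30179349226432056 yaw 23.96764319284239 lat yaw 25.717569642137363 [-0.0207  0.0431  0.001 ]
up [-0.2716 -0.1207  0.9548] front glass est [0.6187 0.2978 0.2464] [0.6175 0.2973 0.246 ]
glass proj [336.2525 105.2478] (335.81, 106.06)
```

```bash
cat > go.py <<'E'
from h import *
from scipy.spatial.transform import Rotation as Ro
np.set_printoptions(precision=2,suppress=True)
def down(yaw,s=1):
    y=s*np.array([-np.sin(yaw),np.cos(yaw),0]);z=np.array([0,0,-1.]);return np.c_[np.cross(y,z),y,z]
def delta(P,R):
    "rotation first total, then shift in rotated axes & in current axes"
    s=readout.observe();R0=np.array(s['tool_rot']);d=np.array(P)-s['position']
    rv=np.degrees(Ro.from_matrix(R0.T@R).as_rotvec())
    print('t',s['time_s'],'pos',np.array(s['position'])*1e3,'grip',s['grip_width']);print('shift in current axes mm',R0.T@d*1e3,'in final axes',R.T@d*1e3,'rot',rv,'rows',np.linalg.norm(d)/.0417,np.linalg.norm(rv)/7.16)
E
python3 - <<'E'
from go import *
print(readout.observe()['tool_rot'])
for s in(1,-1): delta([.4965,-.3145,.26],down(np.radians(17.1),s))
E
```

```text
[[ 0.93  0.38 -0.  ]
 [ 0.38 -0.93  0.  ]
 [ 0.   -0.   -1.  ]]
t 0.1 pos [ 206.41 -509.55  247.79] grip 0.08568129194055633
shift in current axes mm [342.1  -71.91 -12.03] in final axes [-334.62  101.13  -12.21] rot [   0.02   -0.11 -175.05] rows 8.388131925112939 24.44871059059634
t 0.1 pos [ 206.41 -509.55  247.79] grip 0.08568129194055633
shift in current axes mm [342.1  -71.91 -12.03] in final axes [ 334.62 -101.13  -12.21] rot [-0.07 -0.01  4.95] rows 8.388131925112939 0.6910300752476279
```

Emit:
{"op": "arm_command", "data": {
  "rows": "0 34 -7 -1 0 0 5; 0 33.5 -10.5 -1 0 0 0; 0 33.5 -10.5 -1 0 0 0; 0 33.5 -10.5 -1 0 0 0; 0 33.5 -10.5 -1 0 0 0"
}}

```text
time_s: 0.52
position: [0.3522, -0.4098, 0.2531]
tool_rot: [[0.956, 0.293, -0.0], [0.293, -0.956, 0.001], [-0.0, -0.001, -1.0]]
ft_force: [0.6, -0.2, 0.4]
grip_width: 0.0849
```

Emit:
{"op": "arm_command", "data": {
  "rows": "0 33.5 -10.5 -1 0 0 0; 0 33.5 -10.5 -1 0 0 0; 0 33.5 -10.5 -1 0 0 0; 0 33.5 -10.5 -1 0 0 0; 0 0 0 0 0 0 0"
}}

```text
time_s: 0.93
position: [0.4706, -0.328, 0.257]
tool_rot: [[0.955, 0.298, 0.001], [0.298, -0.955, 0.001], [0.001, -0.001, -1.0]]
ft_force: [0.6, 0.3, 0.2]
grip_width: 0.0855
```

Run:
```python
from go import *
delta([.4965,-.3145,.26],down(np.radians(17.1),-1))
m=eyes.camera_model('wrist');print(m['mtx'],m['view'],'lens px',proj('wrist',np.array([.4965,-.3145,.112])))
cv2.imwrite('pics/w1.png',eyes.get_image('wrist')[:,:,::-1])
```

```text
t 0.9333 pos [ 470.62 -328.03  256.99] grip 0.08550002223337162
shift in current axes mm [28.74 -5.2  -2.97] in final axes [28.71 -5.32 -3.01] rot [-0.06 -0.07  0.24] rows 0.7039558314151043 0.036542325092941655
[[386.22   0.   318.66]
 [  0.   386.22 244.49]
 [  0.     0.     1.  ]] [[ 0.3  -0.95 -0.   -0.45]
 [ 0.92  0.29 -0.26 -0.3 ]
 [ 0.25  0.08  0.97 -0.48]
 [ 0.    0.    0.    1.  ]] lens px [311.55 195.69]
```

View pics/w1.png

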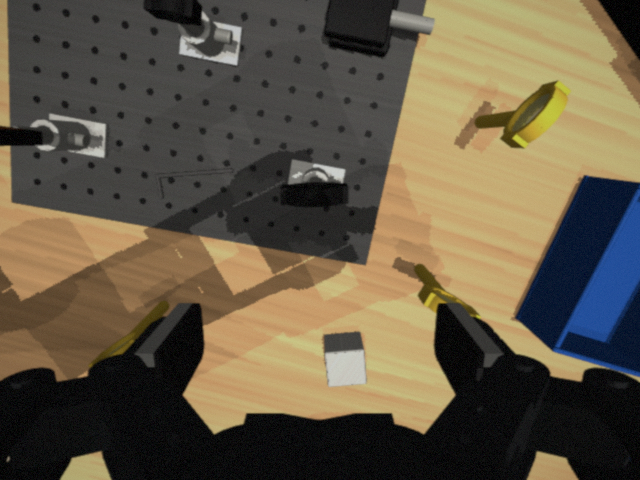

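The wrist picture shows the big lens edge-on at (281–347, 182–206), nearly square to the tool. The predicted position was (311.5,195.7). I'll measure it with a mask.

Run:
```python
from go import *
im=cv2.imread('pics/w1.png')[165:225,260:370].max(2)
print(im[10:50:4,10:100:6])
m=(im<26).astype(np.uint8);c=max(cv2.findContours(m,0,2)[0],key=cv2.contourArea)
r=cv2.minAreaRect(c);b=cv2.boxPoints(r)+[260,165];print(r,b)
for p in b: print(plane('wrist',p,.128),plane('wrist',p,.112))
```

```text
[[ 42  41  35  58 191 146 142 108 179 184 146 205 203  64  64]
 [ 49  40  51  78 122 117 111  57  57 167  88 165 164  65  64]
 [ 47  59  46  94  81  55  20  17  18  16  17  29  76  61  64]
 [ 63  50  10   9   2   3   9  18   9   7  17  12  20  48  42]
 [ 46  46  36  19  14  15  21  12  11  16  25  20  18  50  71]
 [ 36  41  13  16   9  12  24  16   9   7  17  15  19  51  71]
 [ 43  21  22   9  18  16  10  16  21  14  22  20  14  55  69]
 [ 43  45  21  10  19   4   5   9   7  11  13  18  22  61  72]
 [ 40  41  43  44  38  35  28  35  32  15  32  40  39  45  49]
 [ 46  41  38  41  39  39  44  38  40  33  43  38  42  36  30]]
((53.0, 31.5), (27.0, 66.0), 90.0) [[280. 183.]
 [346. 183.]
 [346. 210.]
 [280. 210.]]
[ 0.5  -0.29  0.13] [ 0.5  -0.29  0.11]
[ 0.51 -0.33  0.13] [ 0.51 -0.34  0.11]
[ 0.49 -0.34  0.13] [ 0.49 -0.34  0.11]
[ 0.48 -0.3   0.13] [ 0.48 -0.3   0.11]
```

Run:
```python
from go import *
np.set_printoptions(precision=4,suppress=True)
im=cv2.GaussianBlur(cv2.imread('pics/w1.png').max(2),(3,3),0)
xs=np.arange(284,345);lo=[];mid=[]
for x in xs:
    ys=np.flatnonzero(im[175:220,x]<27)+175;lo.append(ys.max());mid.append(ys.mean())
print(lo);a=np.polyfit(xs,lo,1);b=np.polyfit(xs,mid,1);print(a,b)
for f in(a,b):
    p,q=[plane('wrist',(x,np.polyval(f,x)),.118) for x in(281,346.5)];d=p-q;print(p,q,'yaw',np.degrees(np.arctan2(-d[0],d[1])),(p+q)/2,np.linalg.norm(d))
```

```text
[np.int64(204), np.int64(203), np.int64(203), np.int64(204), np.int64(204), np.int64(204), np.int64(205), np.int64(205), np.int64(205), np.int64(205), np.int64(205), np.int64(206), np.int64(206), np.int64(206), np.int64(206), np.int64(206), np.int64(206), np.int64(206), np.int64(206), np.int64(206), np.int64(206), np.int64(206), np.int64(206), np.int64(206), np.int64(206), np.int64(206), np.int64(206), np.int64(206), np.int64(206), np.int64(206), np.int64(206), np.int64(206), np.int64(206), np.int64(206), np.int64(206), np.int64(206), np.int64(206), np.int64(206), np.int64(206), np.int64(207), np.int64(210), np.int64(210), np.int64(210), np.int64(210), np.int64(209), np.int64(206), np.int64(205), np.int64(205), np.int64(204), np.int64(204), np.int64(204), np.int64(204), np.int64(204), np.int64(204), np.int64(203), np.int64(203), np.int64(203), np.int64(203), np.int64(203), np.int64(202), np.int64(199)]
[ -0.0139 209.7278] [ -0.0245 202.3053]
[ 0.4824 -0.298   0.118 ] [ 0.4965 -0.3409  0.118 ] yaw 18.17342850159828 [ 0.4894 -0.3195  0.118 ] 0.04517801784463387
[ 0.4893 -0.296   0.118 ] [ 0.5037 -0.3385  0.118 ] yaw 18.774121691745627 [ 0.4965 -0.3173  0.118 ] 0.04485951087083643
```

Run:
```python
from go import *
delta([.4965,-.316,.109],down(np.radians(18.4),-1))
```

```text
t 0.9833 pos [ 468.8  -329.61  256.83] grip 0.08576288480324565
shift in current axes mm [ 30.5   -4.64 147.83] in final axes [ 30.58  -4.17 147.83] rot [-0.05  0.   -1.11] rows 3.6214831800908276 0.15512009274830812
```

Emit:
{"op": "arm_command", "data": {
  "rows": "0 30.5 -4.6 0 0 0 -1.1; 0 0 0 25 0 0 0; 0 0 0 25 0 0 0; 0 0 0 25 0 0 0; 0 0 0 0 0 0 0"
}}

```text
time_s: 1.4
position: [0.4926, -0.3175, 0.1775]
tool_rot: [[0.951, 0.311, -0.007], [0.311, -0.951, 0.006], [-0.005, -0.008, -1.0]]
ft_force: [-0.2, 0.3, -0.8]
grip_width: 0.0858
```

Run:
```python
from go import *
delta([.4965,-.316,.109],down(np.radians(18.4),-1))
p0=[.4965,-.316,.112];print(proj('wrist',np.array(p0)))
cv2.imwrite('pics/w2.png',eyes.get_image('wrist')[:,:,::-1])
```

```text
t 1.4 pos [ 492.64 -317.49  177.53] grip 0.08576026833641454
shift in current axes mm [ 4.44  0.35 68.51] in final axes [ 4.13 -0.19 68.53] rot [-0.47  0.26 -0.3 ] rows 1.6462706392799071 0.08626136243629519
[319.3 263.5]
```

View pics/w2.png

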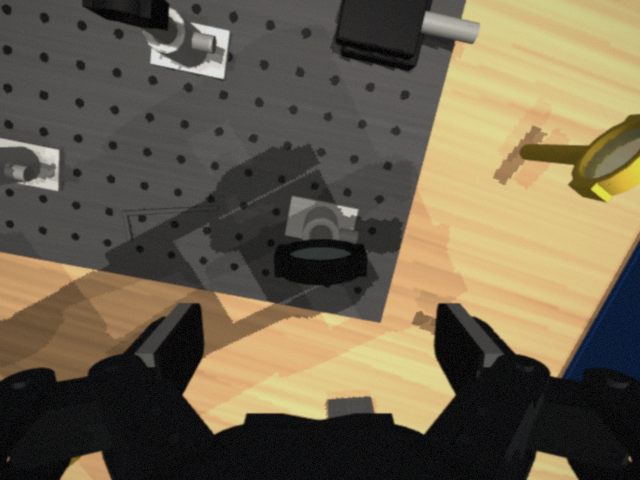

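The lens is centred between the fingers, with its ring at (275–367, 242–284) and its centre at (321,261). The prediction was (319,263), so I'll descend.

Emit:
{"op": "arm_command", "data": {
  "rows": "0 3 0 20 0 0 0; 0 0 0 20 0 0 0; 0 0 0 18 0 0 0; 0 0 0 10 0 0 0; 0 0 0 0 0 0 0"
}}

```text
time_s: 1.87
position: [0.4971, -0.3176, 0.1138]
tool_rot: [[0.95, 0.311, -0.001], [0.311, -0.95, 0.001], [-0.001, -0.002, -1.0]]
ft_force: [-1.1, 0.2, -0.8]
grip_width: 0.0853
```

Run:
```python
from go import *
delta([.4965,-.316,.109],down(np.radians(18.4),-1))
```

```text
t 1.8667 pos [ 497.12 -317.6   113.77] grip 0.08534752659541536
shift in current axes mm [-0.09 -1.71  4.78] in final axes [-0.08 -1.72  4.77] rot [-0.09  0.05 -0.29] rows 0.12164906039278627 0.04292322252168945
```

Emit:
{"op": "arm_command", "data": {
  "rows": "0 0 -1 3 0 0 0; 0.3 0 0 0 0 0 0; 0.5 0 0 0 0 0 0; 0.7 0 0 0 0 0 0; 0.8 0 0 0 0 0 0",
  "squeeze": 40
}}

```text
time_s: 2.28
position: [0.4976, -0.3166, 0.1124]
tool_rot: [[0.95, 0.311, 0.001], [0.311, -0.95, -0.001], [0.001, 0.001, -1.0]]
ft_force: [-1.3, 0.3, 1.5]
grip_width: 0.0454
```

Emit:
{"op": "arm_command", "data": {
  "rows": "1 0 0 0 0 0 0; 1 0 0 0 0 0 0; 1 0 0 0 0 0 0; 1 0 0 0 0 0 0; 1 0 0 0 0 0 0",
  "squeeze": 50
}}

```text
time_s: 2.7
position: [0.4976, -0.3166, 0.1124]
tool_rot: [[0.95, 0.312, 0.001], [0.312, -0.95, -0.001], [0.001, 0.001, -1.0]]
ft_force: [-0.1, 1.0, 5.7]
grip_width: 0.0448
```

Emit:
{"op": "arm_command", "data": {
  "rows": "1 0 0 -10 0 0 0; 1 0 0 -12 0 0 0; 1 0 0 -15 0 0 0; 1 0 0 -15 0 0 0; 1 0 0 -15 0 0 0",
  "squeeze": 50
}}

```text
time_s: 3.12
position: [0.4972, -0.3163, 0.1795]
tool_rot: [[0.95, 0.311, -0.0], [0.311, -0.95, 0.0], [-0.0, -0.0, -1.0]]
ft_force: [0.6, 0.4, -1.4]
grip_width: 0.045
```

Emit:
{"op": "arm_command", "data": {
  "rows": "1 0 0 -20 0 0 0; 1 0 0 -20 0 0 0; 1 0 0 -20 0 0 0; 1 0 0 0 0 0 0; 1 0 0 0 0 0 0"
}}

```text
time_s: 3.53
position: [0.4973, -0.3164, 0.2391]
tool_rot: [[0.95, 0.311, 0.001], [0.311, -0.95, -0.001], [0.001, 0.002, -1.0]]
ft_force: [-0.0, 0.5, -1.4]
grip_width: 0.0449
```

Run:
```python
from go import *
s=readout.observe();print(s['ft_force'],np.array(s['q']),s['grip_width'],s['position'])
w=eyes.get_image('wrist')[:,:,::-1];si=eyes.get_image('side')[:,:,::-1]
b=cv2.resize(si[180:380,250:450],(480,480),interpolation=2)
cv2.imwrite('pics/w3.png',cv2.resize(np.hstack([w[:,160:480],b]),(800,480)))
cv2.imwrite('pics/s3.png',si)
```

```text
[-0.03  0.46 -1.42] [-43.97  26.13  68.79   0.    84.98  27.89] 0.044898454613902385 [ 0.5  -0.32  0.24]
```

View pics/w3.png

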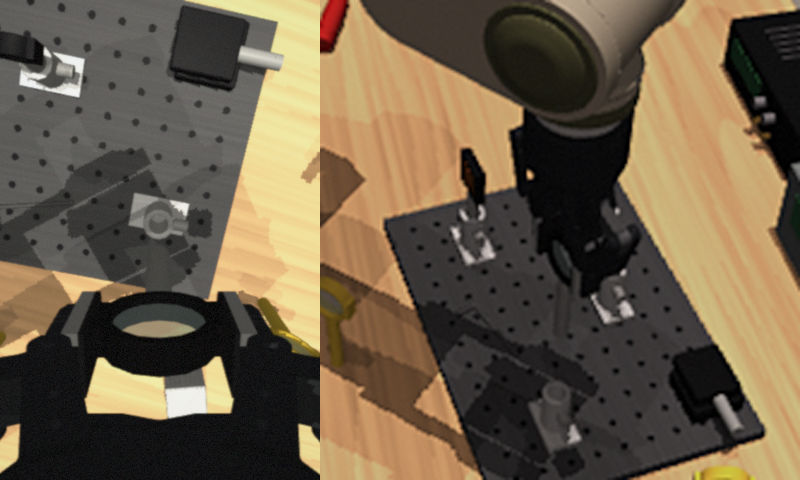

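The big lens is in the fingers and out. Its holder at about (555,420) in the panel is empty, and the filter and small lens still stand. Next I'll compute the transfer.

```bash
cat >> go.py <<'E'
def viewpose(front=[.6183,.2977,.2463],yaw=24.7,sl=.302):
    yaw=np.radians(yaw);x=np.array([np.cos(yaw)*np.cos(sl),np.sin(yaw)*np.cos(sl),np.sin(sl)]);y=np.array([-np.sin(yaw),np.cos(yaw),0]);z=np.cross(x,y)
    return np.array(front)-.12*x,np.c_[x,-y,-z]
E
python3 - <<'E'
from go import *
P,R=viewpose();s=readout.observe();R0=np.array(s['tool_rot']);p=np.array(s['position'])
K,Rc,t=cam('wrist');print('wrist cam in tool',R0.T@(-Rc.T@t-p)*1e3)
P=P+R@[.001,0,0]
print('target',P);H=P+[-.05,-.02,.06]
delta(H,R)
print(R0.T@[0,.03,0]*1e3)
E
```

```text
wrist cam in tool [  66.31    0.   -125.27]
target [0.52 0.25 0.21]
t 3.6333 pos [ 496.91 -316.07  237.23] grip 0.04497207806954323
shift in current axes mm [ 139.88 -529.09  -32.84] in final axes [ 200.36 -509.61   27.14] rot [ 0.88 17.34 -6.52] rows 13.14755982010778 2.589656689310418
[  9.34 -28.51   0.04]
```

Emit:
{"op": "arm_command", "data": {
  "rows": "1 0 0 -25 0 0 0; 1 0 0 -30 0 0 0; 1 4 -16 -5 0 0 0; 1 8 -30 0 0 0 0; 1 8 -30 0 0 0 0"
}}

```text
time_s: 4.05
position: [0.4921, -0.237, 0.2969]
tool_rot: [[0.951, 0.31, -0.001], [0.31, -0.951, 0.001], [-0.001, -0.002, -1.0]]
ft_force: [0.8, -0.1, -1.8]
grip_width: 0.0452
```

Emit:
{"op": "arm_command", "data": {
  "rows": "1 8 -31 0 0 0 0; 1 8 -31 0 0 0 0; 1 8 -31 0 0 0 0; 1 8 -31 0 0 0 0; 1 8 -31 0 0 0 0"
}}

```text
time_s: 4.47
position: [0.4813, -0.0761, 0.2969]
tool_rot: [[0.95, 0.311, -0.002], [0.311, -0.95, 0.001], [-0.002, -0.002, -1.0]]
ft_force: [-0.2, 0.1, -2.3]
grip_width: 0.0452
```

Emit:
{"op": "arm_command", "data": {
  "rows": "1 8 -31 0 0 0 0; 1 8 -31 0 0 0 0; 1 8 -31 0 0 0 0; 1 8 -31 0 0 0 0; 1 8 -31 0 0 0 0"
}}

```text
time_s: 4.88
position: [0.4709, 0.0834, 0.297]
tool_rot: [[0.95, 0.312, -0.002], [0.312, -0.95, 0.0], [-0.002, -0.001, -1.0]]
ft_force: [0.6, -0.8, -1.3]
grip_width: 0.0447
```

Emit:
{"op": "arm_command", "data": {
  "rows": "1 8 -31 0 0 0 -2; 1 8 -31 0 0 0 -2; 1 4 -16 0 0 0 -2.5; 1 0 0 0 0 0 0; 1 0 0 0 0 0 0"
}}

```text
time_s: 5.3
position: [0.4638, 0.1623, 0.2972]
tool_rot: [[0.908, 0.418, -0.002], [0.418, -0.908, -0.0], [-0.002, -0.001, -1.0]]
ft_force: [0.2, -0.1, -1.8]
grip_width: 0.0448
```

Run:
```python
from go import *
P,R=viewpose();P=P+R@[.001,0,0]
delta(P+[-.05,-.02,.06],R);delta(P,R)
print(np.array(readout.observe()['q']))
```

```text
t 5.3 pos [463.76 162.25 297.17] grip 0.04484157696611917
shift in current axes mm [ 29.67 -61.18  26.23] in final axes [ 20.45 -61.2   33.88] rot [-0.03 17.43  0.01] rows 1.7477647229871645 2.43394655994141
t 5.3 pos [463.76 162.25 297.17] grip 0.04484157696611917
shift in current axes mm [ 83.59 -58.41  86.11] in final axes [ 53.95 -58.48 107.16] rot [-0.03 17.43  0.01] rows 3.2006832745040805 2.43394655994141
[ 5.45 14.02 77.71 -0.01 88.4  70.74]
```

Emit:
{"op": "arm_command", "data": {
  "rows": "1 0 -20 0 0 5.8 0; 1 0 -20 0 0 5.8 0; 1 0 -18 0 0 5.8 0; 1 0 0 0 0 0 0; 1 0 0 0 0 0 0"
}}

```text
time_s: 5.72
position: [0.4394, 0.2136, 0.298]
tool_rot: [[0.868, 0.416, 0.27], [0.397, -0.909, 0.124], [0.297, 0.0, -0.955]]
ft_force: [1.0, 0.8, -1.8]
grip_width: 0.0453
```

Emit:
{"op": "arm_command", "data": {
  "rows": "1 6 0 20 0 0 0; 1 6 0 20 0 0 0; 1 6 0 20 0 0 0; 1 6 0 20 0 0 0; 1 0 0 0 0 0 0"
}}

```text
time_s: 6.13
position: [0.484, 0.2328, 0.2253]
tool_rot: [[0.87, 0.415, 0.265], [0.397, -0.91, 0.122], [0.292, -0.001, -0.956]]
ft_force: [-0.3, -0.9, -2.4]
grip_width: 0.0445
```

Run:
```python
from go import *
P,R=viewpose();P=P+R@[.001,0,0]
delta(P,R)
im={n:eyes.get_image(n)[:,:,::-1] for n in('side','top','wrist')}
for n in im: cv2.imwrite(f'pics/{n}4.png',im[n])
x,y=im['side'][40:190,240:390],im['top'][90:240,110:260]
cv2.imwrite('pics/z4.png',np.hstack([cv2.resize(a,(400,400),interpolation=2) for a in(x,y)]))
f=np.array([.6183,.2977,.2463]);print([proj(n,f) for n in im], [proj(n,P) for n in im])
```

```text
t 6.1333 pos [484.03 232.78 225.29] grip 0.044502103354661975
shift in current axes mm [29.74 -2.96 24.13] in final axes [29.61 -2.87 24.3 ] rot [-0.    0.32 -0.18] rows 0.9211464653182105 0.051702276117010705
[array([336.1 , 105.33]), array([168.5 , 173.36]), array([ 311.37, -116.52])] [array([301.78, 130.7 ]), array([191.48, 219.78]), array([313.05, 234.78])]
```

View pics/z4.png

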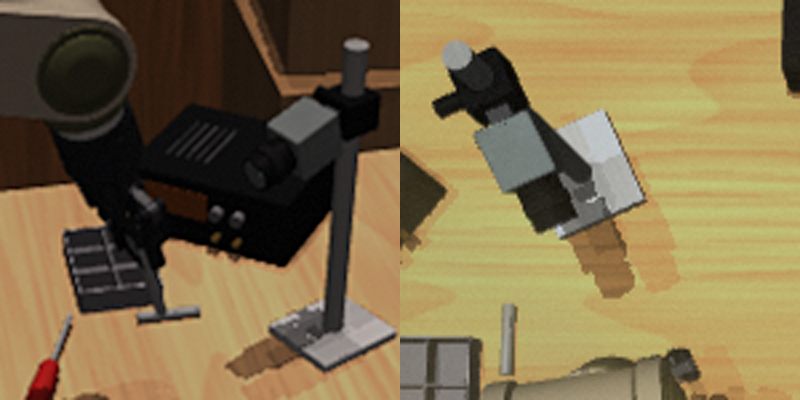

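View pics/wrist4.png

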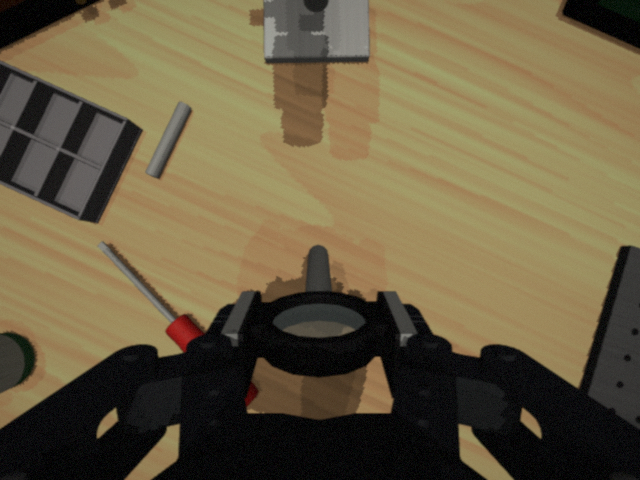

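The lens is held centred, with its post straight at (317,250)–(319,330). The barrel front matches my estimate in the top view. I'll make the final approach.

Emit:
{"op": "arm_command", "data": {
  "rows": "1 10 -1 8 0 0 0; 1 10 -1 8 0 0.3 0; 1 8 -1 7 0 0 0; 1 0 0 0 0 0 0; 1 0 0 0 0 0 0"
}}

```text
time_s: 6.7
position: [0.5123, 0.2507, 0.2155]
tool_rot: [[0.866, 0.417, 0.276], [0.398, -0.909, 0.127], [0.303, -0.0, -0.953]]
ft_force: [0.2, -0.0, -1.4]
grip_width: 0.0451
```

Run:
```python
from go import *
P,R=viewpose();P=P+R@[.001,0,0]
delta(P,R)
s=readout.observe();p=np.array(s['position']);R0=np.array(s['tool_rot'])
for o in([-.001,0,0],[-.001,0,.094],[.005,0,.094],[-.007,0,-.022],[.005,0,-.022],[.005,0,.022],[-.007,0,.022]): print(o,proj('wrist',p+R0@o))
im={n:eyes.get_image(n)[:,:,::-1] for n in('side','wrist')}
a=cv2.resize(im['side'][60:180,250:370],(400,400),interpolation=2)
b=cv2.resize(im['wrist'][210:410,220:420],(400,400),interpolation=2)
c=np.hstack([a,b]);cv2.imwrite('pics/z5.png',(255*(c/255.)**.6).astype(np.uint8))
```

```text
t 6.7 pos [512.28 250.72 215.46] grip 0.04514949004324212
shift in current axes mm [0.85 1.62 5.05] in final axes [0.88 1.62 5.05] rot [ 0.01 -0.36 -0.04] rows 0.12887941265109767 0.050106307959236075
[-0.001, 0, 0] [318.57 334.21]
[-0.001, 0, 0.094] [318.74 257.27]
[0.005, 0, 0.094] [318.75 247.53]
[-0.007, 0, -0.022] [318.48 386.61]
[0.005, 0, -0.022] [318.52 351.77]
[0.005, 0, 0.022] [318.64 294.85]
[-0.007, 0, 0.022] [318.61 321.62]
```

View pics/z5.png

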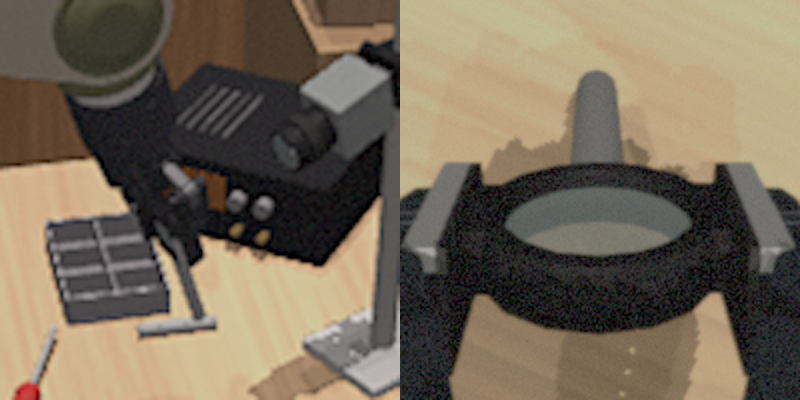

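Emit:
{"op": "arm_command", "data": {
  "rows": "1 0.5 1 3.5 0 0 0; 1 0 0 0 0 0 0; 1 0 0 0 0 0 0; 1 0 0 0 0 0 0; 1 0 0 0 0 0 0"
}}

```text
time_s: 7.22
position: [0.514, 0.2504, 0.2126]
tool_rot: [[0.866, 0.417, 0.276], [0.397, -0.909, 0.127], [0.304, 0.0, -0.953]]
ft_force: [-0.9, -0.0, -1.4]
grip_width: 0.0447
```

Emit:
{"op": "arm_command", "data": {
  "rows": "1 0 0 0 0 0 0; 1 0 0 0 0 0 0; 1 0 0 0 0 0 0; 1 0 0 0 0 0 0; 1 0 0 0 0 0 0"
}}

```text
time_s: 7.63
position: [0.514, 0.2504, 0.2125]
tool_rot: [[0.866, 0.417, 0.276], [0.397, -0.909, 0.127], [0.304, -0.0, -0.953]]
ft_force: [-1.0, -0.0, -1.6]
grip_width: 0.0451
```

Run:
```python
from go import *
P,R=viewpose();delta(P,R)
s=readout.observe();print(s['qvel'],s['ft_force'])
# did other things stay: compare wood/board region of side views
a=cv2.imread('pics/side0.png').astype(int);b=eyes.get_image('side')[:,:,::-1].astype(int);cv2.imwrite('pics/side6.png',b)
for n,(x,y,w,h) in dict(cam=(330,55,60,120),filt=(303,238,25,35),small=(362,268,25,30)).items(): print(n,abs(a-b)[y:y+h,x:x+w].mean())
```

```text
t 7.6333 pos [514.03 250.41 212.48] grip 0.045119986959455835
shift in current axes mm [-0.64  0.61  1.76] in final axes [-0.63  0.61  1.76] rot [ 0.01 -0.4  -0.05] rows 0.047214449314348365 0.05630002549753133
[-0.    0.02 -0.02  0.08 -0.07  0.02] [-1.05 -0.02 -1.63]
cam 4.059259259259259
filt 4.715428571428571
small 3.2217777777777776[ WARN:0@3.001] global loadsave.cpp:1063 imwrite_ Unsupported depth image for selected encoder is fallbacked to CV_8U.
```

The arm is still, the pose is within about 2 mm of target, and the other parts look unchanged (differences at noise and shadow level). I'm handing in.

```bash
python3 -c "
from rig import env
print(env.close_job())"
```

```text
the job is handed in; nothing more can be done
None
```

I gripped the larger lens by its flats at 50 N, drew it straight up out of its holder, and handed the job in at 7.6 s with it held still in front of the inspection camera. No verdict was reported.

**Pose:** The last reading put the tool about 2 mm and 0.4° from my estimate of the view pose. I worked that pose out from the corners of the camera box in two views: slope 0.30 rad, heading about 24.7°. Two ways of measuring the heading disagreed by about 1.7°.

**Lens in the grip:** The last wrist picture came just before the final 3 to 4 mm adjustment. It showed the post straight and the lens centred sideways. The ring appeared 3 to 10 pixels off prediction, so the lens may sit about 2 to 3 mm lower in the fingers than assumed. I allowed for part of that in the final adjustment, and the error should be well within tolerance.

**Other parts:** Comparing side pictures from the start and end showed no clear change at the small lens, filter or camera, though I did not measure their positions. The wrist force stayed within about 6 N in the readings I took.

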